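# Power up the tank rig's bench units in order

## Task

Power up the tank rig by touching the raised front end of the rocker on top of three units, one after the other and only lightly, so that each tips over and stays down: first the power supply (the tallest case), then the unit with the round dial meter, then the unit with the upright pump head. Do it with the fingertips alone: grasp or lift nothing, leave the units where they stand and switched on, leave the finned heater unit off, and do not disturb the other things on the bench.

Things in the scene. Friction and masses are not known exactly. Their poses are not given: they have to be found in the camera images.
- supply: the power supply: the largest case, 140 (x) by 110 (y) by 85 mm tall, flat vented top with no fixture on it other than its rocker. Grey steel bench unit of 0.9 kg standing loose on four rubber feet; origin at the centre of its underside, z up, front towards -x (towards the robot, turned by up to 0.4 rad).
- supply_press (a point): the spot to touch on that unit: top of the round rib (10 mm wide, 30 mm along y, 5 mm proud) across the raised front end of its black paddle rocker, 24 mm from the pivot. Off: 14 mm above the pivot; fully on: 2 mm above it. The pivot runs along the unit's y, 97 mm above the table. Cheeks 5 mm thick beside the paddle's middle reach up to pivot height; both ends are free.
- supply_switch (a joint): that unit's see-saw paddle rocker, 60 mm long (unit's x), 34 mm wide, 6 mm thick: near 0 off (front end 14 degrees up), 0.50 rad fully on (front end 14 degrees down), rubber stop there. About 2 N on the rib tips it; no spring, it stays where it is left.
- meter: the meter unit: case 130 by 100 by 52 mm tall, a round dial meter (68 mm across, 16 mm high) lying face up on the far half of its top. Grey steel bench unit of 0.9 kg standing loose on four rubber feet; origin at the centre of its underside, z up, front towards -x (towards the robot, turned by up to 0.4 rad).
- meter_press (a point): the spot to touch on that unit: top of the round rib (10 mm wide, 30 mm along y, 5 mm proud) across the raised front end of its black paddle rocker, 24 mm from the pivot. Off: 14 mm above the pivot; fully on: 2 mm above it. The pivot runs along the unit's y, 64 mm above the table. Cheeks 5 mm thick beside the paddle's middle reach up to pivot height; both ends are free.
- meter_switch (a joint): that unit's see-saw paddle rocker, 60 mm long (unit's x), 34 mm wide, 6 mm thick: near 0 off (front end 14 degrees up), 0.50 rad fully on (front end 14 degrees down), rubber stop there. About 2 N on the rib tips it; no spring, it stays where it is left.
- pump: the pump unit: case 130 by 100 by 52 mm tall, a small upright round pump head (40 mm across, 34 mm high) between two 10 mm posts on the far half of its top. Grey steel bench unit of 0.9 kg standing loose on four rubber feet; origin at the centre of its underside, z up, front towards -x (towards the robot, turned by up to 0.4 rad).
- pump_press (a point): the spot to touch on that unit: top of the round rib (10 mm wide, 30 mm along y, 5 mm proud) across the raised front end of its black paddle rocker, 24 mm from the pivot. Off: 14 mm above the pivot; fully on: 2 mm above it. The pivot runs along the unit's y, 64 mm above the table. Cheeks 5 mm thick beside the paddle's middle reach up to pivot height; both ends are free.
- pump_switch (a joint): that unit's see-saw paddle rocker, 60 mm long (unit's x), 34 mm wide, 6 mm thick: near 0 off (front end 14 degrees up), 0.50 rad fully on (front end 14 degrees down), rubber stop there. About 2 N on the rib tips it; no spring, it stays where it is left.
- heater: the heater unit, to be left off: case 130 by 100 by 52 mm tall, six upright parallel cooling fins (22 mm high) on the far half of its top. Grey steel bench unit of 0.9 kg standing loose on four rubber feet; origin at the centre of its underside, z up, front towards -x (towards the robot, turned by up to 0.4 rad).
- heater_press (a point): the spot to touch on that unit: top of the round rib (10 mm wide, 30 mm along y, 5 mm proud) across the raised front end of its black paddle rocker, 24 mm from the pivot. Off: 14 mm above the pivot; fully on: 2 mm above it. The pivot runs along the unit's y, 64 mm above the table. Cheeks 5 mm thick beside the paddle's middle reach up to pivot height; both ends are free.
- heater_switch (a joint): that unit's see-saw paddle rocker, 60 mm long (unit's x), 34 mm wide, 6 mm thick: near 0 off (front end 14 degrees up), 0.50 rad fully on (front end 14 degrees down), rubber stop there. About 2 N on the rib tips it; no spring, it stays where it is left.
- beaker: empty glass beaker, 60 mm across the rim, 75 mm tall; loose bystander, leave it alone; origin at its underside centre.
- sample: amber glass sample bottle, 34 mm across, 75 mm tall; loose bystander, leave it alone; origin at its underside centre.
- jar: glass jar with steel cap, 52 mm across, 60 mm tall; loose bystander, leave it alone; origin at its underside centre.
- tape: roll of black tape lying flat, 84 mm across, 19 mm high; loose bystander, leave it alone; origin at its underside centre.
- plug: green terminal plug, 45 by 18 by 25 mm; loose bystander, leave it alone; origin at its underside centre.
- dmm: black hand-held multimeter lying flat, 150 by 75 by 38 mm; loose bystander, leave it alone; origin at its underside centre.
Mind the look-alikes: they are no part of the job. Leave any blue or turquoise look-alike of the meter alone. What is shaped like the heater but red is not meant.

How it is judged:
By the outcome, as a careful person would: the job done as asked, in the order asked, and still so for the second after the job is handed in, with the robot touching nothing.
It also fails if it takes over 48 s, if anything falls off the work surface, if the arm or the gripper's body presses on something with over 40 N, if the wrist force passes 120 N, or if a joint passes its speed limit or range.

## Robot

A 7-joint arm with a two-finger parallel gripper is mounted at the origin on the work surface. World frame = base frame: x ahead of the robot, y to its left, z up, the work surface at z = 0. Lengths are in m, angles in rad, forces in N, time in s.
With the tool pointing down it reaches from about 0.425 to 0.875 m from the base axis. Payload 4.7 kg.
Tool frame: the origin (TCP) lies at the very end of the fingers, on their centre line; the grasp point (between the pads) lies 19 mm behind it; z points along the fingers, y is the line along which they close (so a half turn about z gives the same grasp; the last joint's range is limited). The gripper opens to 87 mm and grips with 3 to 60 N. Pads are 19 mm wide; open, the fingers measure 117 mm over their backs; the gripper's body (75 mm by 190 mm) begins 51 mm behind the grasp point.
Start: joints at [1.175, 0.321, -0.07, 1.45, 0.023, 1.371, -0.057], TCP at [0.259, -0.596, 0.223] pointing down, gripper open.
Joint ranges: [-2.86, 2.86], [-0.3, 2.09], [-1.38, 1.24], [0.06, 2.45], [-1.56, 4.7], [0.09, 2.05], [-2.69, 2.69]. Speed limits (rad/s): [2.57, 2.57, 3.14, 3.14, 3.14, 3.14, 3.14].

## Interface

Orientations are given as a rotation vector (axis times angle).
In Python, from rig import bot gives the robot as it stands. The module is installed in compiled form; this text tells all that it offers.
- The arm moves only by the tool servo_tool, never from a script. Its argument "targets" is a list of rows, each an object of numbers: "tx", "ty", "tz": the shift along the tool's x, y, z as a fraction of full scale; "wx", "wy", "wz": the turn, a rotation vector about the tool's x, y, z as a fraction of full scale; "claw": the opening, from -1 (shut) to 1 (fully open). In form: [{"tx": .., "ty": .., "tz": .., "wx": .., "wy": .., "wz": .., "claw": ..}, ...]. A call has exactly 8 rows; each row is the pose to reach, as a shift and turn from the pose commanded when the call began, along the tool's axes at that moment; what a row does not reach only later rows make up. Full scale, the value 1, is 200 mm for a shift and pi/2 rad for a turn. A row lasts 1/8 s, in which the tool goes at most 62.5 mm and 10.7 degrees, less where a joint would pass 70% of its speed; a pose out of reach is approached as far as the arm can. A call with a number of a shift or a turn outside -1 to 1 is refused whole. A call with a gripper value outside its range is refused whole. The fingers move at their own pace and stop on an object; "force" is the grip in N (left out, the last holds). Time passes only in rows, so rows that repeat a pose let the fingers close, or fill a call up. It gives the time, the measured TCP pose, the force, the opening and the grip force at its end, in the units of the state.
- bot.get_state(): the state, without advancing time (a new reading comes with each control period).
- bot.camera(name): name is "scene" or "top" or "wrist"; returns a dict with "frame" (384x512x3 uint8, red, green, blue), "intrinsics" (3x3 intrinsics, pixels), "origin" and "orientation" of the camera in the world. Camera axes: x right, y up, looking along -z (the intrinsics and any distortion apply to the point x, -y, -z); pixel columns grow to the right and rows downward; lengths in m; the calibration is good to about 2 mm. A picture is of the moment at which its call begins. There is no depth.
- bot.close_job(): hands the job in; it is judged then, once.
The state is a dict: "time": time; "qpos": joint angles; "joint_vel": joint speeds; "effort": joint torques, N m; "eef_pos": TCP position; "tool_rot": TCP orientation; "force": force on the tool from outside, world axes, zero at the start; "wrist_torque": the same for the moment, N m; "gripper_width": finger opening in m; "grasp_force": force on a finger pad.
Only numpy, scipy, OpenCV 4.12 (cv2) and the standard library are available. Lean on these libraries where they do the work, as an engineer would, in place of code of your own. Each camera call takes 0.05 s, during which the arm holds its last target. There are 200 camera calls.

## Working session

There is one attempt and no reset: what is moved stays moved. The work goes in short steps, Python scripts to look and compute and a tool call to move; the robot and the scene stay as the last step left them, time stands still between calls to the robot, and variables do not carry over. Pictures are saved under pics/ and viewed, at most 10 in all, crops included, and the job is handed in when it is done.

Besides the shell and the picture viewer there is one more tool, called after ">>>" in YAML: its name, and indented under it one key for each argument. servo_tool: Moves the arm, as the interface text tells. Its arguments: {"type":"object","properties":{"targets":{"type":"array","items":{"type":"object","properties":{"tx":{"type":"number","minimum":-1,"maximum":1},"ty":{"type":"number","minimum":-1,"maximum":1},"tz":{"type":"number","minimum":-1,"maximum":1},"wx":{"type":"number","minimum":-1,"maximum":1},"wy":{"type":"number","minimum":-1,"maximum":1},"wz":{"type":"number","minimum":-1,"maximum":1},"claw":{"type":"number"}}}},"force":{"type":"number"}},"required":["targets"]}

```bash
mkdir -p pics
python3 - <<'E'
from rig import bot
import cv2,pickle
d={}
for n in("scene","top","wrist"):
    c=bot.camera(n);d[n]=c
    print(n,c["intrinsics"].tolist() if hasattr(c["intrinsics"],'tolist') else c["intrinsics"],c["origin"],c["orientation"],[k for k in c])
    cv2.imwrite(f"pics/{n}0.png",cv2.resize(c["frame"][:,:,::-1],(800,600),interpolation=cv2.INTER_CUBIC))
pickle.dump(d,open("c0.pkl","wb"))
print(bot.get_state())
E
```

```text
scene [[352.7591235451672, 0.0, 249.83278213660736], [0.0, 352.7591235451672, 188.60696804843823], [0.0, 0.0, 1.0]] [0.82754695 0.55934289 0.87984676] [0.25350112 0.8616727  2.44145523] ['frame', 'intrinsics', 'origin', 'orientation']
top [[478.0375812263398, 0.0, 253.448321497743], [0.0, 478.0375812263398, 189.14857548097066], [0.0, 0.0, 1.0]] [0.25982137 0.02183246 1.35372176] [ 0.1347367  -0.12936461 -1.58426727] ['frame', 'intrinsics', 'origin', 'orientation']
wrist [[329.615892715667, 0.0, 255.1997996180343], [0.0, 329.615892715667, 200.66845088584762], [0.0, 0.0, 1.0]] [ 0.33724219 -0.56092316  0.38296409] [-0.27312684  0.18201911 -1.15120713] ['frame', 'intrinsics', 'origin', 'orientation']
{'time': 0.15, 'qpos': array([ 1.17506007,  0.32168212, -0.07010088,  1.45137224,  0.02263828,
        1.3708239 , -0.05689327]), 'joint_vel': array([-8.36561969e-04, -3.49042543e-03, -8.22038718e-04, -3.00915192e-03,
       -1.92262601e-04, -1.88346434e-03,  4.10277454e-05]), 'effort': array([-3.33093476e-04, -4.91798866e+01, -4.04754952e-01, -3.12876356e+01,
       -6.39672973e-02,  4.04581265e-02,  1.37244606e-04]), 'eef_pos': array([ 0.25878586, -0.59580802,  0.22170513]), 'tool_rot': array([-3.07443714e+00, -6.39062767e-01,  6.59662697e-04]), 'force': array([ 1.10892668, -0.03589185, -0.27107046]), 'wrist_torque': array([-0.01569927,  0.02634917,  0.02902254]), 'grasp_force': 0.0, 'gripper_width': 0.08718777940096754}
```

View pics/top0.png

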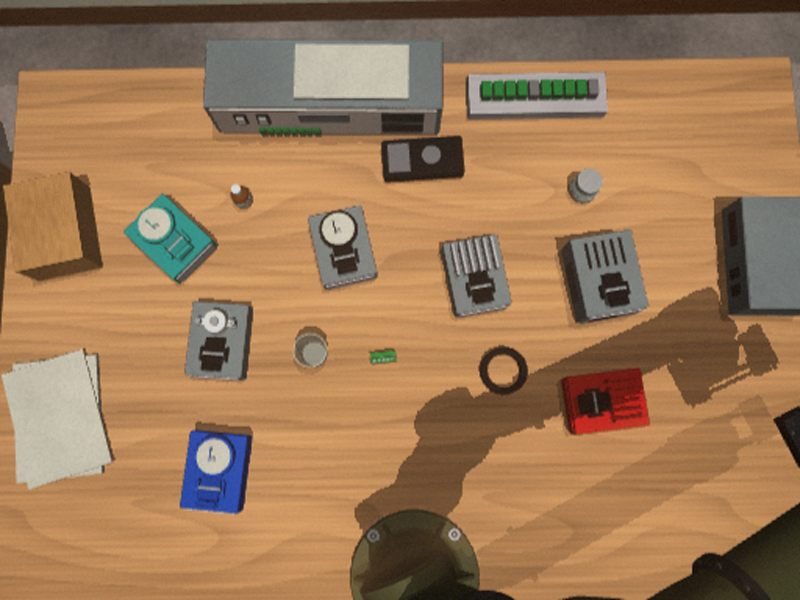

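View pics/scene0.png

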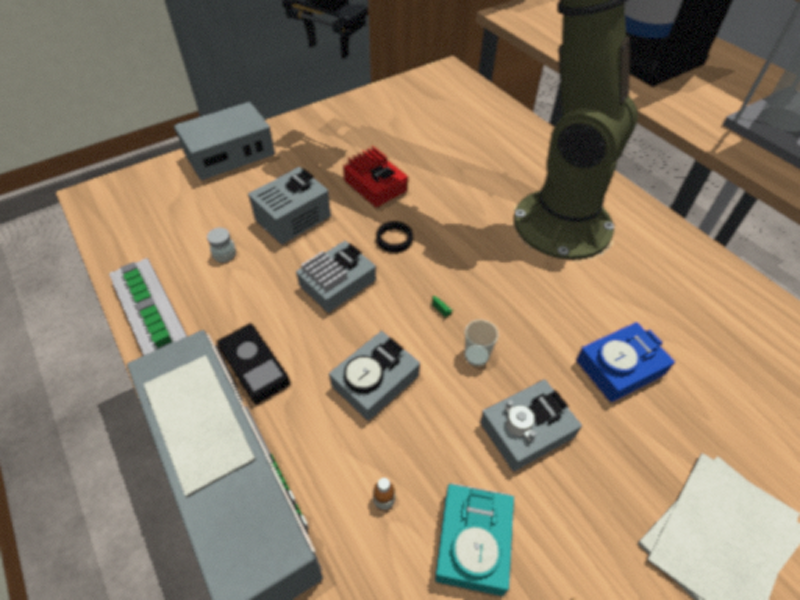

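The top view (800x600) shows the supply rocker near (614,289), the meter at (345,260), the pump at (213,353) and the heater, which stays off, at (481,288). The red unit and the blue and turquoise meters are decoys. The scene view shows the same layout. Next I'll enlarge the rockers in both views.

Run:
```python
import cv2,pickle,numpy as np
d=pickle.load(open("c0.pkl","rb"))
S={"top":[(614,280),(343,255),(213,345)],"scene":[(298,188),(387,355),(545,408)]}
rows=[]
for n in S:
    r=[]
    for u,v in S[n]:
        u=int(u*.64);v=int(v*.64);x0,y0=u-22,v-22
        im=cv2.resize(d[n]["frame"][y0:y0+44,x0:x0+44,::-1],(264,264),interpolation=cv2.INTER_CUBIC)
        for k in range(0,44,10):
            cv2.putText(im,str(x0+k),(k*6,8),0,.3,(0,0,255));cv2.putText(im,str(y0+k),(0,k*6+8),0,.3,(0,0,255))
            cv2.line(im,(k*6,0),(k*6,264),(0,200,255),1) if 0 else None
        r.append(im)
        print(n,x0,y0)
    rows.append(np.hstack(r))
cv2.imwrite("pics/crop.png",np.vstack(rows))
```

```text
top 370 157
top 197 141
top 114 198
scene 168 98
scene 225 205
scene 326 239
```

View pics/crop.png

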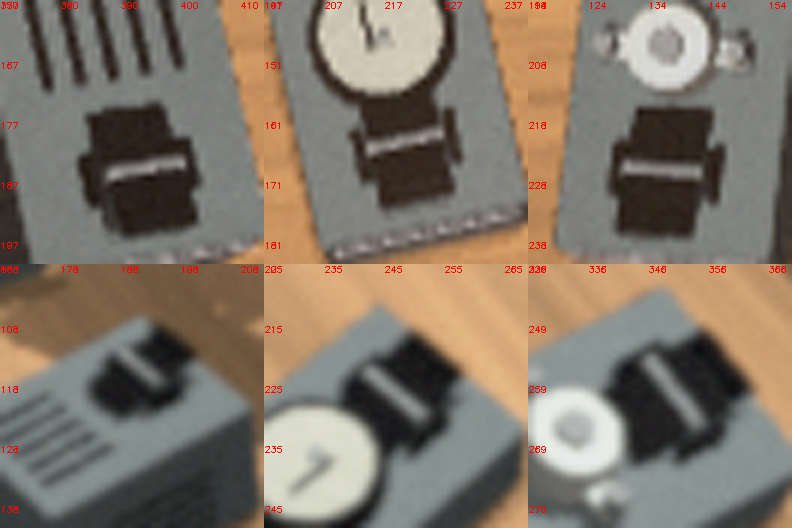

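```bash
cat > h.py <<'E'
import pickle,numpy as np
from scipy.spatial.transform import Rotation as R
d=pickle.load(open("c0.pkl","rb"))
def ray(n,p,d=d):
    c=d[n];K=np.array(c["intrinsics"]);v=np.linalg.solve(K,[*p,1.]);v=np.array([v[0],-v[1],-v[2]])
    v=R.from_rotvec(c["orientation"]).apply(v);return np.array(c["origin"]),v/np.linalg.norm(v)
def tri(a,b):
    A=np.zeros((3,3));y=np.zeros(3)
    for o,v in(a,b):
        P=np.eye(3)-np.outer(v,v);A+=P;y+=P@o
    x=np.linalg.solve(A,y);return x,[np.linalg.norm((np.eye(3)-np.outer(v,v))@(x-o)) for o,v in(a,b)]
def atz(a,z): o,v=a;return o+v*(z-o[2])/v[2]
E
cat > m.py <<'E'
from h import *
f=lambda x,y,x0,y0:((x+.5)/6-.5+x0,(y+.5)/6-.5+y0)
T={"supply":[(105,176,370,157),(185,160,370,157)],"meter":[(102,151,197,141),(178,134,197,141)],"pump":[(92,165,114,198),(173,173,114,198)]}
C={"supply":[(120,83,168,98),(163,122,168,98)],"meter":[(102,104,225,205),(164,152,225,205)],"pump":[(121,90,326,239),(175,164,326,239)]}
for k in T:
    t=np.array([f(*q) for q in T[k]]);s=np.array([f(*q) for q in C[k]])
    x,e=tri(ray("top",t.mean(0)),ray("scene",s.mean(0)))
    z=.1 if k=="supply" else .067
    a=[];cen=[]
    for n,q in(("top",t),("scene",s)):
        p=[atz(ray(n,i),z) for i in q]; cen.append((p[0]+p[1])/2); w=p[0]-p[1]
        if w[1]<0:w=-w
        a.append(np.arctan2(-w[0],w[1]))
    yaw=a[0]; c=(cen[0]+cen[1])/2
    pr=c[:2]-.023*np.array([np.cos(yaw),np.sin(yaw)])
    print(k,"tri",x.round(4),np.round(e,4),"atz",[i[:2].round(4) for i in cen],"yaws",np.round(a,3),"press",pr.round(4),"r",np.hypot(*pr).round(3))
E
python3 m.py
```

```text
supply tri [ 0.4785 -0.3497  0.0999] [0.0008 0.0008] atz [array([ 0.4778, -0.3491]), array([ 0.479 , -0.3505])] yaws [0.181 0.112] press [ 0.4558 -0.354 ] r 0.577
meter tri [0.5496 0.1148 0.0671] [0.0011 0.0011] atz [array([0.5488, 0.1155]), array([0.5503, 0.1138])] yaws [0.207 0.258] press [0.527  0.1099] r 0.538
pump tri [0.3836 0.3434 0.0672] [0.0005 0.0005] atz [array([0.3833, 0.3438]), array([0.3839, 0.3427])] yaws [-0.116 -0.125] press [0.3607 0.3459] r 0.5
```

```bash
cat > go.py <<'E'
import sys
from h import *
from rig import bot
# args: x y z yaw -> row values
s=bot.get_state();r=R.from_rotvec(s["tool_rot"]);x,y,z,yaw=map(float,sys.argv[1:5])
dl=r.inv().apply(np.array([x,y,z])-s["eef_pos"])
X=np.array([np.cos(yaw),np.sin(yaw),0]);t=R.from_matrix(np.c_[X,np.cross([0,0,-1],X),[0,0,-1]])
w=(r.inv()*t).as_rotvec()
print("t",(dl/.2).round(4),"w",(w/(np.pi/2)).round(4),"pos",s["eef_pos"].round(4),"F",s["force"].round(2),"t",s["time"],"w",s["gripper_width"])
E
python3 go.py .455 -.354 .2 .17
```

```text
t [ 1.3816 -0.7178  0.1094] w [-0.0009  0.0002  0.1527] pos [ 0.2588 -0.5958  0.2217] F [ 1.11 -0.04 -0.27] t 0.15 w 0.08718777940096754
```

>>> servo_tool:
  targets:
    - {"tx":0.06,"ty":-0.03,"claw":-1}
    - {"tx":0.2,"ty":-0.1,"claw":-1}
    - {"tx":0.36,"ty":-0.18,"claw":-1}
    - {"tx":0.52,"ty":-0.27,"claw":-1}
    - {"tx":0.68,"ty":-0.36,"claw":-1}
    - {"tx":0.84,"ty":-0.44,"claw":-1}
    - {"tx":0.95,"ty":-0.5,"claw":-1}
    - {"tx":1.0,"ty":-0.52,"claw":-1}
  force: 10

```text
validation failed for argument at $.ta...
```

```bash
python3 go.py .455 -.354 .135 .17
```

```text
t [ 1.3817 -0.7173  0.4344] w [-0.0009  0.0002  0.1527] pos [ 0.2588 -0.5958  0.2217] F [ 1.11 -0.04 -0.27] t 0.15 w 0.08718777940096754
```

All fields need to be given.

>>> servo_tool:
  targets:
    - {"tx":0.06,"ty":-0.03,"tz":0,"wx":0,"wy":0,"wz":0,"claw":-1}
    - {"tx":0.2,"ty":-0.1,"tz":0,"wx":0,"wy":0,"wz":0,"claw":-1}
    - {"tx":0.36,"ty":-0.18,"tz":0,"wx":0,"wy":0,"wz":0,"claw":-1}
    - {"tx":0.52,"ty":-0.27,"tz":0,"wx":0,"wy":0,"wz":0,"claw":-1}
    - {"tx":0.68,"ty":-0.36,"tz":0,"wx":0,"wy":0,"wz":0,"claw":-1}
    - {"tx":0.84,"ty":-0.44,"tz":0,"wx":0,"wy":0,"wz":0,"claw":-1}
    - {"tx":0.95,"ty":-0.5,"tz":0,"wx":0,"wy":0,"wz":0,"claw":-1}
    - {"tx":1.0,"ty":-0.52,"tz":0,"wx":0,"wy":0,"wz":0,"claw":-1}
  force: 10

```text
time: 1.15
eef_pos: [0.4027, -0.4187, 0.2227]
tool_rot: [-3.075, -0.645, -0.001]
force: [-0.1, 0.8, 0.5]
gripper_width: 0.0147
grasp_force: 0.0
```

```bash
python3 go.py .455 -.354 .135 .17
```

```text
t [ 0.3692 -0.1913  0.4388] w [-1.00e-04 -4.00e-04  1.55e-01] pos [ 0.4027 -0.4187  0.2227] F [-0.12  0.83  0.54] t 1.15 w 0.01472350043171103
```

>>> servo_tool:
  targets:
    - {"tx":0.06,"ty":-0.03,"tz":0,"wx":0,"wy":0,"wz":0.03,"claw":-1}
    - {"tx":0.17,"ty":-0.09,"tz":0.05,"wx":0,"wy":0,"wz":0.08,"claw":-1}
    - {"tx":0.28,"ty":-0.15,"tz":0.13,"wx":0,"wy":0,"wz":0.13,"claw":-1}
    - {"tx":0.35,"ty":-0.18,"tz":0.23,"wx":0,"wy":0,"wz":0.155,"claw":-1}
    - {"tx":0.378,"ty":-0.196,"tz":0.33,"wx":0,"wy":0,"wz":0.155,"claw":-1}
    - {"tx":0.378,"ty":-0.196,"tz":0.4,"wx":0,"wy":0,"wz":0.155,"claw":-1}
    - {"tx":0.378,"ty":-0.196,"tz":0.435,"wx":0,"wy":0,"wz":0.155,"claw":-1}
    - {"tx":0.378,"ty":-0.196,"tz":0.435,"wx":0,"wy":0,"wz":0.155,"claw":-1}

```text
time: 2.15
eef_pos: [0.4541, -0.3557, 0.1354]
tool_rot: [-3.131, -0.259, 0.001]
force: [0.7, -0.9, 0.5]
gripper_width: 0.001
grasp_force: 0.0
```

```bash
python3 go.py .455 -.354 .099 .17
python3 - <<'E'
from rig import bot
import cv2,pickle,numpy as np
c=bot.camera("wrist");pickle.dump(c,open("w1.pkl","wb"))
cv2.imwrite("pics/w1.png",c["frame"][:,:,::-1])
E
```

```text
t [ 0.0059 -0.0075  0.1818] w [-0.0001  0.0003 -0.0031] pos [ 0.4541 -0.3557  0.1354] F [ 0.69 -0.94  0.52] t 2.15 w 0.000984712172156183
```

View pics/w1.png

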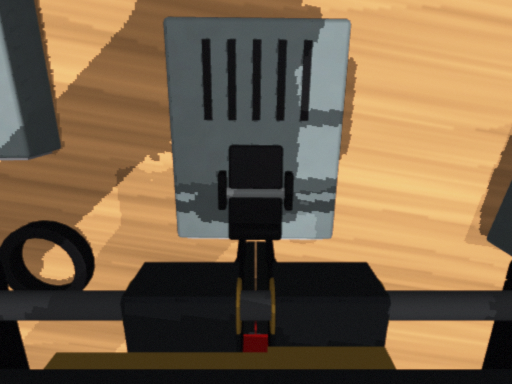

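The wrist view shows the closed fingers at (256,245), centred in front of and over the front end of the supply's paddle (230–282, 145–240). I'll descend now.

>>> servo_tool:
  targets:
    - {"tx":0.003,"ty":-0.005,"tz":0.04,"wx":0,"wy":0,"wz":0,"claw":-1}
    - {"tx":0.003,"ty":-0.005,"tz":0.09,"wx":0,"wy":0,"wz":0,"claw":-1}
    - {"tx":0.003,"ty":-0.005,"tz":0.12,"wx":0,"wy":0,"wz":0,"claw":-1}
    - {"tx":0.003,"ty":-0.005,"tz":0.135,"wx":0,"wy":0,"wz":0,"claw":-1}
    - {"tx":0.003,"ty":-0.005,"tz":0.15,"wx":0,"wy":0,"wz":0,"claw":-1}
    - {"tx":0.003,"ty":-0.005,"tz":0.165,"wx":0,"wy":0,"wz":0,"claw":-1}
    - {"tx":0.003,"ty":-0.005,"tz":0.175,"wx":0,"wy":0,"wz":0,"claw":-1}
    - {"tx":0.003,"ty":-0.005,"tz":0.178,"wx":0,"wy":0,"wz":0,"claw":-1}

```text
time: 3.2
eef_pos: [0.4552, -0.3542, 0.0999]
tool_rot: [3.13, 0.261, 0.0]
force: [-0.9, 0.0, 1.9]
gripper_width: 0.0
grasp_force: 0.9
```

```bash
python3 go.py .455 -.354 .098 .17
python3 - <<'E'
from rig import bot
for i in range(3):
    bot.camera("wrist");s=bot.get_state();print(s["force"],s["eef_pos"])
E
```

```text
t [-0.0008 -0.0011  0.0096] w [ 0.0003 -0.0001 -0.0024] pos [ 0.4552 -0.3542  0.0999] F [-0.86  0.02  1.94] t 3.2 w 1.5098347024315923e-05
[-0.82747179 -1.21359388  2.07244857] [ 0.45517414 -0.35418222  0.09994522]
[-0.59046461 -0.73746566  0.77510326] [ 0.45530855 -0.35406216  0.09996534]
[-0.77876966 -0.11415478  0.31532102] [ 0.45545047 -0.35390447  0.09995002]
```

>>> servo_tool:
  targets:
    - {"tx":0,"ty":0,"tz":0.003,"wx":0,"wy":0,"wz":0,"claw":-1}
    - {"tx":0,"ty":0,"tz":0.006,"wx":0,"wy":0,"wz":0,"claw":-1}
    - {"tx":0,"ty":0,"tz":0.008,"wx":0,"wy":0,"wz":0,"claw":-1}
    - {"tx":0,"ty":0,"tz":0.01,"wx":0,"wy":0,"wz":0,"claw":-1}
    - {"tx":0,"ty":0,"tz":0.01,"wx":0,"wy":0,"wz":0,"claw":-1}
    - {"tx":0,"ty":0,"tz":0.01,"wx":0,"wy":0,"wz":0,"claw":-1}
    - {"tx":0,"ty":0,"tz":0.01,"wx":0,"wy":0,"wz":0,"claw":-1}
    - {"tx":0,"ty":0,"tz":0.01,"wx":0,"wy":0,"wz":0,"claw":-1}

```text
time: 4.35
eef_pos: [0.4555, -0.354, 0.099]
tool_rot: [3.13, 0.261, 0.001]
force: [-2.7, 1.6, 7.7]
gripper_width: 0.0007
grasp_force: 3.5
```

Contact at the stop (7.7 N at z = 0.099). I'll lift and head to the meter.

>>> servo_tool:
  targets:
    - {"tx":0,"ty":0,"tz":-0.05,"wx":0,"wy":0,"wz":0,"claw":-1}
    - {"tx":0,"ty":0,"tz":-0.2,"wx":0,"wy":0,"wz":0,"claw":-1}
    - {"tx":0.03,"ty":-0.1,"tz":-0.38,"wx":0,"wy":0,"wz":0,"claw":-1}
    - {"tx":0.09,"ty":-0.27,"tz":-0.45,"wx":0,"wy":0,"wz":0,"claw":-1}
    - {"tx":0.16,"ty":-0.47,"tz":-0.45,"wx":0,"wy":0,"wz":0,"claw":-1}
    - {"tx":0.23,"ty":-0.67,"tz":-0.45,"wx":0,"wy":0,"wz":0,"claw":-1}
    - {"tx":0.28,"ty":-0.83,"tz":-0.45,"wx":0,"wy":0,"wz":0,"claw":-1}
    - {"tx":0.3,"ty":-0.9,"tz":-0.45,"wx":0,"wy":0,"wz":0,"claw":-1}

```text
time: 5.35
eef_pos: [0.4849, -0.1642, 0.1882]
tool_rot: [-3.13, -0.266, -0.001]
force: [-0.1, -0.7, -0.3]
gripper_width: 0.0006
grasp_force: 0.0
```

```bash
python3 go.py .527 .110 .15 .2
python3 - <<'E'
from rig import bot
import cv2
c=bot.camera("top")
a=c["frame"][141:205,355:435,::-1]
c=bot.camera("scene")
b=c["frame"][90:154,150:230,::-1]
cv2.imwrite("pics/s2.png",cv2.resize(cv2.hconcat([a,b]),None,fx=5,fy=5,interpolation=cv2.INTER_CUBIC))
E
```

```text
t [ 0.4387 -1.3158  0.1912] w [-0.     -0.0003 -0.0193] pos [ 0.4849 -0.1642  0.1882] F [-0.11 -0.68 -0.32] t 5.35 w 0.0005909764295895306
```

View pics/s2.png

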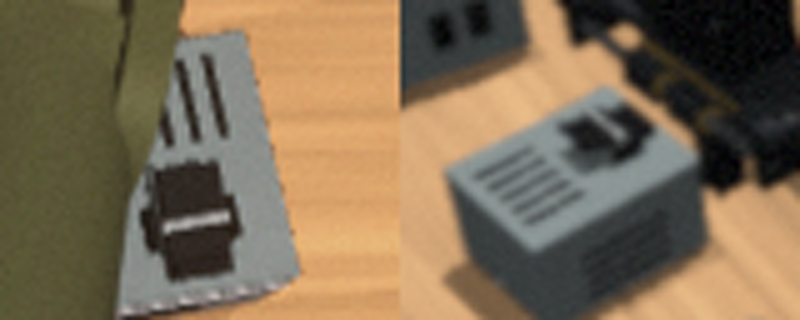

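The supply's rear paddle end now stands up, with a shadow beneath it at (585,160) in the right half. So it has tipped, and the case hasn't moved. Next is the meter.

>>> servo_tool:
  targets:
    - {"tx":0.02,"ty":-0.06,"tz":0,"wx":0,"wy":0,"wz":0,"claw":-1}
    - {"tx":0.07,"ty":-0.2,"tz":0,"wx":0,"wy":0,"wz":0,"claw":-1}
    - {"tx":0.12,"ty":-0.37,"tz":0,"wx":0,"wy":0,"wz":0,"claw":-1}
    - {"tx":0.18,"ty":-0.55,"tz":0,"wx":0,"wy":0,"wz":0,"claw":-1}
    - {"tx":0.24,"ty":-0.72,"tz":0,"wx":0,"wy":0,"wz":0,"claw":-1}
    - {"tx":0.29,"ty":-0.87,"tz":0,"wx":0,"wy":0,"wz":0,"claw":-1}
    - {"tx":0.32,"ty":-0.97,"tz":0,"wx":0,"wy":0,"wz":0,"claw":-1}
    - {"tx":0.33,"ty":-1.0,"tz":0,"wx":0,"wy":0,"wz":0,"claw":-1}

```text
time: 6.45
eef_pos: [0.5166, 0.0424, 0.1879]
tool_rot: [-3.13, -0.262, 0.0]
force: [0.1, -1.3, -0.3]
gripper_width: 0.0006
grasp_force: 0.0
```

```bash
python3 go.py .527 .110 .1 .2
```

```text
t [ 0.1076 -0.3245  0.4394] w [-0.0002  0.0001 -0.0209] pos [0.5166 0.0424 0.1879] F [ 0.12 -1.26 -0.29] t 6.45 w 0.0005602508104360855
```

>>> servo_tool:
  targets:
    - {"tx":0.03,"ty":-0.08,"tz":0,"wx":0,"wy":0,"wz":-0.02,"claw":-1}
    - {"tx":0.07,"ty":-0.2,"tz":0.05,"wx":0,"wy":0,"wz":-0.02,"claw":-1}
    - {"tx":0.1,"ty":-0.29,"tz":0.13,"wx":0,"wy":0,"wz":-0.02,"claw":-1}
    - {"tx":0.107,"ty":-0.322,"tz":0.23,"wx":0,"wy":0,"wz":-0.02,"claw":-1}
    - {"tx":0.107,"ty":-0.322,"tz":0.33,"wx":0,"wy":0,"wz":-0.02,"claw":-1}
    - {"tx":0.107,"ty":-0.322,"tz":0.41,"wx":0,"wy":0,"wz":-0.02,"claw":-1}
    - {"tx":0.107,"ty":-0.322,"tz":0.44,"wx":0,"wy":0,"wz":-0.02,"claw":-1}
    - {"tx":0.107,"ty":-0.322,"tz":0.44,"wx":0,"wy":0,"wz":-0.02,"claw":-1}

```text
time: 7.45
eef_pos: [0.527, 0.1085, 0.0998]
tool_rot: [-3.126, -0.31, 0.0]
force: [0.2, 0.7, 0.9]
gripper_width: 0.0001
grasp_force: 0.0
```

```bash
python3 go.py .527 .110 .0655 .2
```

```text
t [ 0.0017 -0.0074  0.1716] w [-0.      0.0002 -0.0016] pos [0.527  0.1085 0.0998] F [0.16 0.7  0.88] t 7.45 w 0.00013592667479014376
```

>>> servo_tool:
  targets:
    - {"tx":0,"ty":-0.005,"tz":0.04,"wx":0,"wy":0,"wz":0,"claw":-1}
    - {"tx":0,"ty":-0.005,"tz":0.08,"wx":0,"wy":0,"wz":0,"claw":-1}
    - {"tx":0,"ty":-0.005,"tz":0.105,"wx":0,"wy":0,"wz":0,"claw":-1}
    - {"tx":0,"ty":-0.005,"tz":0.125,"wx":0,"wy":0,"wz":0,"claw":-1}
    - {"tx":0,"ty":-0.005,"tz":0.143,"wx":0,"wy":0,"wz":0,"claw":-1}
    - {"tx":0,"ty":-0.005,"tz":0.158,"wx":0,"wy":0,"wz":0,"claw":-1}
    - {"tx":0,"ty":-0.005,"tz":0.168,"wx":0,"wy":0,"wz":0,"claw":-1}
    - {"tx":0,"ty":-0.005,"tz":0.172,"wx":0,"wy":0,"wz":0,"claw":-1}

```text
time: 8.45
eef_pos: [0.5267, 0.1097, 0.066]
tool_rot: [3.126, 0.31, -0.0]
force: [-3.3, -0.7, 8.0]
gripper_width: 0.0006
grasp_force: 4.1
```

```bash
python3 go.py .360 .346 .18 -.12
```

```text
t [-0.5854 -1.3221 -0.5704] w [2.000e-04 1.000e-04 2.023e-01] pos [0.5267 0.1097 0.066 ] F [-3.32 -0.66  8.03] t 8.45 w 0.0005906744125113792
```

>>> servo_tool:
  targets:
    - {"tx":0,"ty":0,"tz":-0.06,"wx":0,"wy":0,"wz":0,"claw":-1}
    - {"tx":0,"ty":0,"tz":-0.22,"wx":0,"wy":0,"wz":0,"claw":-1}
    - {"tx":-0.03,"ty":-0.08,"tz":-0.42,"wx":0,"wy":0,"wz":0,"claw":-1}
    - {"tx":-0.1,"ty":-0.23,"tz":-0.55,"wx":0,"wy":0,"wz":0,"claw":-1}
    - {"tx":-0.18,"ty":-0.41,"tz":-0.57,"wx":0,"wy":0,"wz":0.04,"claw":-1}
    - {"tx":-0.26,"ty":-0.59,"tz":-0.57,"wx":0,"wy":0,"wz":0.08,"claw":-1}
    - {"tx":-0.33,"ty":-0.74,"tz":-0.57,"wx":0,"wy":0,"wz":0.12,"claw":-1}
    - {"tx":-0.36,"ty":-0.81,"tz":-0.57,"wx":0,"wy":0,"wz":0.14,"claw":-1}

```text
time: 9.45
eef_pos: [0.4233, 0.2567, 0.1804]
tool_rot: [-3.141, 0.032, -0.003]
force: [0.9, -0.2, 0.8]
gripper_width: 0.0002
grasp_force: 0.0
```

```bash
python3 go.py .360 .346 .11 -.12
python3 - <<'E'
from rig import bot
import cv2
f=bot.camera("top")["frame"];g=bot.camera("scene")["frame"]
cv2.imwrite("pics/s3.png",cv2.resize(cv2.hconcat([f[130:210,180:260,::-1].copy(),g[195:275,210:290,::-1].copy()]),None,fx=5,fy=5,interpolation=cv2.INTER_CUBIC))
E
```

```text
t [-0.326  -0.4398  0.3519] w [-0.0006 -0.0012  0.0635] pos [0.4233 0.2567 0.1804] F [ 0.89 -0.22  0.75] t 9.45 w 0.000249605979922549
```

View pics/s3.png

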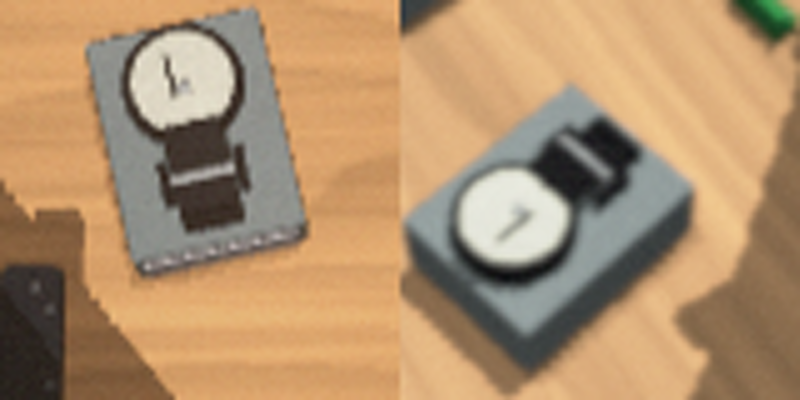

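The meter's rear paddle end is now raised beside the dial at (195,140), so its rocker is down at the front, and the case hasn't moved. Next is the pump.

>>> servo_tool:
  targets:
    - {"tx":-0.03,"ty":-0.04,"tz":0,"wx":0,"wy":0,"wz":0.02,"claw":-1}
    - {"tx":-0.12,"ty":-0.16,"tz":0,"wx":0,"wy":0,"wz":0.04,"claw":-1}
    - {"tx":-0.22,"ty":-0.29,"tz":0.03,"wx":0,"wy":0,"wz":0.06,"claw":-1}
    - {"tx":-0.3,"ty":-0.4,"tz":0.1,"wx":0,"wy":0,"wz":0.063,"claw":-1}
    - {"tx":-0.326,"ty":-0.438,"tz":0.19,"wx":0,"wy":0,"wz":0.063,"claw":-1}
    - {"tx":-0.326,"ty":-0.438,"tz":0.28,"wx":0,"wy":0,"wz":0.063,"claw":-1}
    - {"tx":-0.326,"ty":-0.438,"tz":0.345,"wx":0,"wy":0,"wz":0.063,"claw":-1}
    - {"tx":-0.326,"ty":-0.438,"tz":0.352,"wx":0,"wy":0,"wz":0.063,"claw":-1}

```text
time: 10.55
eef_pos: [0.3612, 0.3422, 0.108]
tool_rot: [3.134, -0.192, -0.002]
force: [0.7, -0.4, 0.3]
gripper_width: 0.0008
grasp_force: 0.0
```

```bash
python3 go.py .360 .346 .0655 -.12
```

```text
t [-0.008  -0.0187  0.2126] w [ 0.0009  0.001  -0.0015] pos [0.3612 0.3422 0.108 ] F [ 0.66 -0.35  0.27] t 10.55 w 0.0008322214043835687
```

>>> servo_tool:
  targets:
    - {"tx":-0.006,"ty":-0.012,"tz":0.04,"wx":0,"wy":0,"wz":0,"claw":-1}
    - {"tx":-0.006,"ty":-0.012,"tz":0.09,"wx":0,"wy":0,"wz":0,"claw":-1}
    - {"tx":-0.006,"ty":-0.012,"tz":0.13,"wx":0,"wy":0,"wz":0,"claw":-1}
    - {"tx":-0.006,"ty":-0.012,"tz":0.155,"wx":0,"wy":0,"wz":0,"claw":-1}
    - {"tx":-0.006,"ty":-0.012,"tz":0.175,"wx":0,"wy":0,"wz":0,"claw":-1}
    - {"tx":-0.006,"ty":-0.012,"tz":0.19,"wx":0,"wy":0,"wz":0,"claw":-1}
    - {"tx":-0.006,"ty":-0.012,"tz":0.2,"wx":0,"wy":0,"wz":0,"claw":-1}
    - {"tx":-0.006,"ty":-0.012,"tz":0.207,"wx":0,"wy":0,"wz":0,"claw":-1}

```text
time: 11.55
eef_pos: [0.3602, 0.3461, 0.0678]
tool_rot: [-3.136, 0.19, -0.001]
force: [-1.6, 0.0, 1.4]
gripper_width: 0.0004
grasp_force: 0.9
```

```bash
python3 go.py .360 .346 .0655 -.12
```

```text
t [-0.0011  0.0008  0.0114] w [-0.0002 -0.0002 -0.0007] pos [0.3602 0.3461 0.0678] F [-1.56  0.02  1.38] t 11.55 w 0.0004475486593881939
```

>>> servo_tool:
  targets:
    - {"tx":0,"ty":0,"tz":0.004,"wx":0,"wy":0,"wz":0,"claw":-1}
    - {"tx":0,"ty":0,"tz":0.008,"wx":0,"wy":0,"wz":0,"claw":-1}
    - {"tx":0,"ty":0,"tz":0.011,"wx":0,"wy":0,"wz":0,"claw":-1}
    - {"tx":0,"ty":0,"tz":0.013,"wx":0,"wy":0,"wz":0,"claw":-1}
    - {"tx":0,"ty":0,"tz":0.013,"wx":0,"wy":0,"wz":0,"claw":-1}
    - {"tx":0,"ty":0,"tz":0.013,"wx":0,"wy":0,"wz":0,"claw":-1}
    - {"tx":0,"ty":0,"tz":0.013,"wx":0,"wy":0,"wz":0,"claw":-1}
    - {"tx":0,"ty":0,"tz":0.013,"wx":0,"wy":0,"wz":0,"claw":-1}

```text
time: 12.55
eef_pos: [0.3602, 0.3462, 0.0659]
tool_rot: [3.136, -0.19, 0.001]
force: [-3.7, -1.2, 7.7]
gripper_width: 0.0007
grasp_force: 4.2
```

At the stop again (7.7 N). I'll lift straight up, then move back towards the robot to clear the view.

>>> servo_tool:
  targets:
    - {"tx":0,"ty":0,"tz":-0.05,"wx":0,"wy":0,"wz":0,"claw":-1}
    - {"tx":0,"ty":0,"tz":-0.2,"wx":0,"wy":0,"wz":0,"claw":-1}
    - {"tx":0,"ty":0,"tz":-0.4,"wx":0,"wy":0,"wz":0,"claw":-1}
    - {"tx":0,"ty":0.08,"tz":-0.6,"wx":0,"wy":0,"wz":0,"claw":-1}
    - {"tx":0.1,"ty":0.25,"tz":-0.7,"wx":0,"wy":0,"wz":0,"claw":-1}
    - {"tx":0.2,"ty":0.45,"tz":-0.7,"wx":0,"wy":0,"wz":0,"claw":-1}
    - {"tx":0.28,"ty":0.6,"tz":-0.7,"wx":0,"wy":0,"wz":0,"claw":-1}
    - {"tx":0.3,"ty":0.65,"tz":-0.7,"wx":0,"wy":0,"wz":0,"claw":-1}

```text
time: 13.55
eef_pos: [0.405, 0.2073, 0.2053]
tool_rot: [3.135, -0.197, 0.001]
force: [0.8, 0.8, 0.3]
gripper_width: 0.0006
grasp_force: 0.0
```

Run:
```python
from rig import bot
import cv2
f=bot.camera("top")["frame"];g=bot.camera("scene")["frame"]
r=lambda im,x,y:cv2.resize(im[y:y+60,x:x+60,::-1].copy(),(260,260),interpolation=cv2.INTER_CUBIC)
cv2.imwrite("pics/s4.png",cv2.vconcat([cv2.hconcat([r(f,110,190),r(f,362,150),r(f,275,150)]),cv2.hconcat([r(g,310,235),r(g,155,100),r(g,190,150)])]))
cv2.imwrite("pics/s5.png",cv2.resize(f[:,:,::-1],(800,600)))
print(bot.get_state()["force"])
```

```text
[0.25670783 0.52486594 0.07134056]
```

View pics/s4.png

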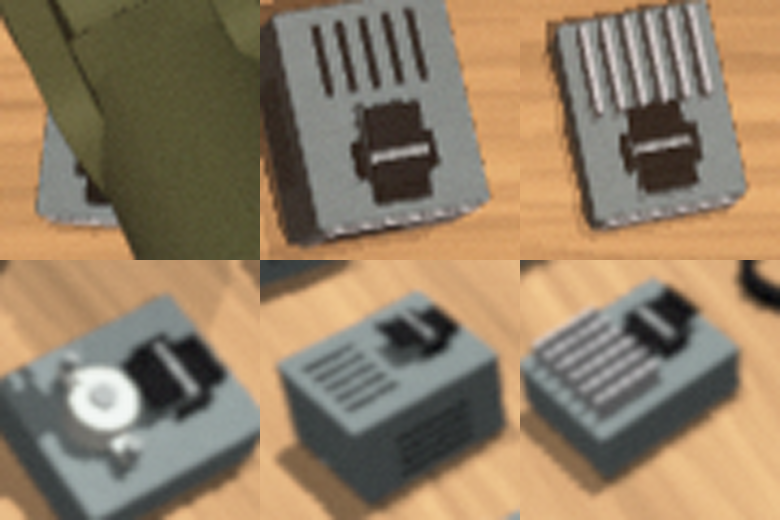

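View pics/s5.png

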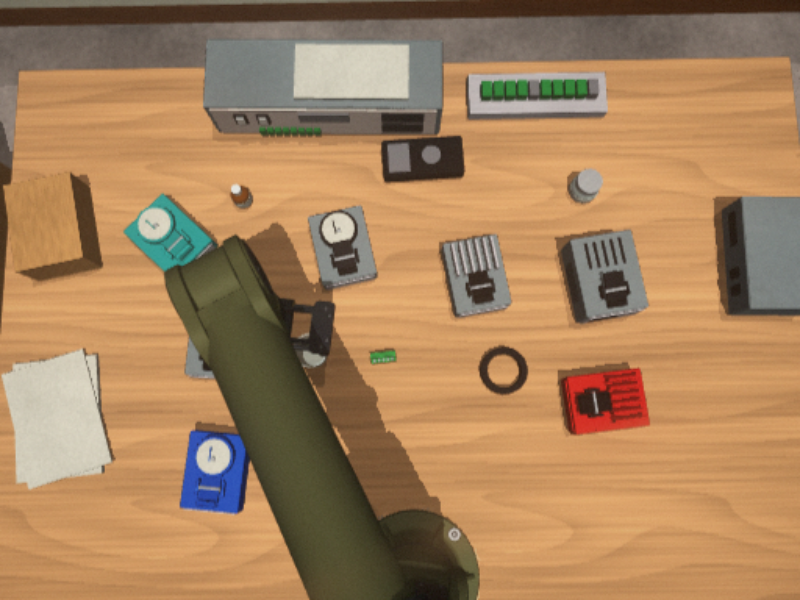

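The pump's rear paddle end stands up beside its head at (150,375) in the crop. The supply is still tipped, the heater is still off, and nothing visible has moved.

```bash
python3 -c "
from rig import bot
print(bot.close_job())"
```

```text
the job is handed in; nothing more can be done
None
```

I tipped the supply, meter and pump rockers on, in that order, each pressed to its stop with about 8 N. The heater is still off, no unit or bystander visibly moved, and the job was handed in at about 14 s; no verdict came back.

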